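# Latch the moulding flask shut

### The arm

A 7-joint arm with a two-finger parallel gripper is mounted at the origin on the work surface. World frame = base frame: x ahead of the robot, y to its left, z up, the work surface at z = 0. Lengths are in mm, angles in degrees, forces in N, time in s.
With the tool pointing down it reaches from about 400 to 925 mm from the base axis. Payload 5.6 kg.
Tool frame: the origin (TCP) lies midway between the tips of the shut fingers; the grasp point (between the pads) lies 19 mm behind it (env.grasp_offset is the distance from the TCP to the grasp point, in mm); z points along the fingers, y is the line along which they close (so a half turn about z gives the same grasp; the last joint's range is limited). The gripper opens to 85 mm and grips with 20 to 120 N. Pads are 22 mm wide; open, the fingers measure 114 mm over their backs; the gripper's body (76 mm by 85 mm) begins 54 mm behind the grasp point. The pads swing forward as they close: fully open they stand 13 mm farther back than shut.
Start: joints at [-72.365, 26.786, -0.665, 91.828, 0.344, 61.387, -3.226], TCP at [223.412, 610.406, 231.29] pointing down, gripper open.
Joint ranges: [-144.91, 144.91], [-17.63, 115.5], [-89.93, 88.59], [15.96, 139.68], [-74.01, 254.01], [8.47, 105.57], [-167.45, 167.45]. Speed limits (degrees/s): [147.25, 147.25, 180, 180, 180, 180, 180].

### API

Orientations are given as a 3x3 rotation matrix whose columns are the frame's x, y, z axes.
In Python, from station import env, cams, spotter gives the robot as it stands.
- The arm moves only by the shell command python3 -m creep 'ROWS' [OPENING]. ROWS is 1 to 8 rows, parted by semicolons, with the numbers parted by spaces; each row has 6 numbers: dx, dy, dz in shares of the most that a row can go, 1 being 62.5 mm, then a rotation vector rx, ry, rz in a scale on which 1.0 is 90 degrees; each row shifts and turns the commanded pose from where the row before left it, along the tool's axes as they then stand; what a row does not reach is not made up. A row lasts 1/8 s, in which the tool goes at most 62.5 mm and 10.7 degrees, less where a joint would pass 70% of its speed; a pose out of reach is approached as far as the arm can. OPENING is the finger opening in mm, set as the command begins (- or left out keeps the last). The fingers move at their own pace and stop on an object; the grip force is fixed at half the most. Time passes only in rows, so rows that do not move let the fingers close. It prints the time, the measured TCP pose, the force, the opening and the grip force at its end. No shift or turn number may pass 1 either way. Input that does not fit is refused with a message, and nothing moves.
- env.get_state(): the state, without advancing time (a new reading comes with each control period).
- cams.read_camera(name): name is "scene" or "top" or "wrist"; returns the picture (420x560x3 uint8, blue, green, red); there is no depth.
- cams.camera_model(name): a dict with "fx", "fy", "cx", "cy" (pixels), "rvec" (rotation vector, rad) and "tvec" (3), from world to camera coordinates, as OpenCV has them; the wrist camera has in their place "T_tool_cam" (4x4, takes a point from camera to tool coordinates, whose origin is the TCP and whose axes are the flange's). Camera axes: x right, y down, z forward; pixel columns grow to the right and rows downward; lengths in mm; the calibration is good to about 2 mm. A picture is of the moment at which its call begins: read the wrist's pose just before it. camera_model takes no time and is no camera call.
- env.sign_off(): hands the job in; it is judged then, once.
Trained networks look in the newest picture that a camera, given by its name, has taken for a name from the list of things; names that differ only in an ending like _2 or _b are one class to them, and where a whole thing is asked for, a point or a joint stands for the part that bears it (a point fixed in the world has none). Each returns a list of dicts, best first, with "confidence" (0 to 1); they miss things now and then, are a little off and sometimes report something else, mostly with a low value. They report only what shows in the picture. A call takes as long as a camera call.
- spotter.outline_of(query, camera): "mask" (420x560 bool, what is visible of it) and "pixel" ([column, row] in pixels, amid what is visible of it).
- spotter.tip_of(query, camera): "pixel" ([column, row] in pixels: a listed point, or the origin of a listed thing).
The state is a dict: "t": time; "joints": joint angles; "qd": joint speeds; "tau": joint torques, N m; "position": TCP position; "tcp_rot": TCP orientation; "ft_force": force on the tool from outside, world axes, zero at the start; "wrist_torque": the same for the moment, N m; "gripper_width": finger opening in mm; "grasp_force": force on a finger pad.
Only numpy, scipy, OpenCV 4.12 (cv2) and the standard library are available. Lean on these libraries where they do the work, as an engineer would, in place of code of your own. Each camera call takes 0.05 s, during which the arm holds its last target. There are 200 camera calls.

### The job

Latch the two-part aluminium moulding flask on the dental bench: hook the latch's wire loop into the groove of the keeper, drawn back under its lip, then push the lever back past its toggle point until it lies fully home and holds the loop in tension. Feel for the groove gently: while hooking it, never press or pull on the keeper with more than 30 N; and leave the other things on the bench where they are.

Things in the scene. Friction and masses are not known exactly. Their poses are not given: they have to be found in the camera images.
- flask: Two-part aluminium flask, fixed to the bench: a block 240 (x) x 120 (y) x 45 mm (z) with a vertical joint across it and a steel draw latch on its flat top (the deck, z = 45 mm). Origin: centre of its underside. Its +x runs from the lever end towards the keeper, a dark forked steel block on the deck, 30 mm wide, 14.5 mm high, with a 16 mm gap in the fork for the loop's tab
- keeper_plate: Thin fixed steel plate on the deck that carries the keeper in slots; origin at (35, 0, 45) mm in the flask's frame, axes as the flask's. The keeper is screwed tight on it but may sit up to 6 mm to either side along x; this pose does not tell where
- mouth (a point): Nominal middle of the keeper's groove mouth, at (41.5, 0, 59.5) mm in the flask's frame; the keeper is screwed on through slots and may really sit up to 6 mm to either side along x. The mouth is 9 mm wide in x, the groove's floor is at z = 47 mm. The bar drops in only within about 1 mm of the true middle; its centre is then at z = 50 mm, but at z = 62.5 mm on top of the lip or back rest
- seat (a point): Nominal centre of the bar when drawn back under the lip, at (35, 0, 50) mm in the flask's frame, really up to 6 mm to either side along x like the whole keeper. The lip, on the lever side of the mouth, overhangs by 5 mm (underside at z = 55 mm, top at 59.5); under it the bar meets a wall
- rest (a point): Nominal middle of the keeper's flat back rest, 27 mm long in x, beyond the mouth, at (59.5, 0, 59.5) mm in the flask's frame, really up to 6 mm to either side along x. The bar can slide on it towards the mouth; the bar's centre reaches about x = 53 mm at that height with the lever at its open stop
- pivot (a point): Hinge axis of the lever (along the flask's y), at (-45, 0, 61) mm in the flask's frame
- lever (a joint): Angle of the steel lever, rad: 0 = fully home, lying flat and pointing to the flask's -x; 1.57 = upright; 1.83 = open stop, leaning to +x. The lever is a plate 24 mm wide and 6 mm thick that reaches 76 mm from its hinge; the pivot of the loop is on it 25 mm from the hinge. A stiff hinge (about 0.05 N m): it stays where it is left.
- lever_push (a point): Point in the middle of the lever's thickness, 60 mm from its hinge, a good place to push. With the loop hooked, the loop's springs resist here with up to about 8 N until the toggle point at a lever angle of about 0.14 rad, then they pull the lever home
- loop (a joint): Angle between loop and lever, rad: the loop's elevation above the horizontal is this minus the lever angle (positive: bar end raised). Stiff (about 0.045 N m), so the loop stays where it is left and tends to rise or sink with the lever. Pulling or pushing the loop turns the lever
- stretch (a joint): Stretch of the spring-loaded loop, m: 0 when slack; 2.5 N per mm. About 4 to 16 mm when hooked with the lever home
- bar (a point): Centre of the loop's cross bar: a flat steel bar 6 mm wide along the loop, 4 mm thick, 42 mm long along the flask's y, 95 mm (unstretched) from the loop's pivot on the lever. It is joined to the pivot by two 5 mm wires at y = +-20 mm
- tab (a point): Grip point of the upright steel tab, 12 mm wide in y and 10 mm in x, that stands on the middle of the bar at right angles to the loop and reaches 38 mm above the bar's centre; this point is 33 mm above it. Grip across the 12 mm. A shoulder 36 mm wide in y crosses the tab, its top 12 mm above the bar's centre: the fingertips stay over it, and pressing down on it presses the bar down
- cast: plaster dental cast, 60 x 66 x 31 mm; a bystander. Origin under its centre
- spatula: metal spatula 170 mm long lying beside the flask; a bystander
- handpiece: blue and steel handpiece, 160 mm long, 21 mm thick, lying beside the flask; a bystander
- mug: white mug, 78 mm wide, 92 mm high; a bystander
- bottle: white bottle, 52 mm wide, 130 mm high; a bystander
- jar: amber jar with a black cap, 60 mm wide and high; a bystander
- bur_rack: clear block with burs, 50 x 150 mm, 55 mm high; a bystander

How it is judged (in metres and radians):
On the way:
1. the loop's bar is down in the keeper's groove while the lever still stands open (z of bar in the frame of flask below 0.0545 m and x of bar in the frame of flask above 0.023 m and value of joint lever above 0.5 rad), for 0.2 s.
At the end, for the whole second after the job is handed in: the lever lies fully home (within 0.06 rad) and the loop, its bar down under the keeper's lip, is held in tension (stretched by more than 2 mm) (value of joint lever below 0.06 rad and value of joint stretch above 0.002 m and z of bar in the frame of flask below 0.0565 m and x of bar in the frame of flask above 0.023 m); the robot touches nothing.
It fails at once if the keeper is pressed or pulled with more than 30 N while the lever still stands open (above 0.9 rad) (contact force between keeper_plate and anything else above 30 N and value of joint lever above 0.9 rad).
It fails at once if a bystander is shifted by more than 15 mm (distance of any of cast, spatula, handpiece, mug, bottle, jar, bur_rack from where it was at the start of the episode above 0.015 m).
It also fails if it takes over 64 s, if anything falls off the work surface, if the arm or the gripper's body presses on something with over 40 N, if the wrist force passes 120 N, or if a joint passes its speed limit or range.

## Working session

There is one attempt and no reset: what is moved stays moved. The work goes in short steps, Python scripts to look and compute and a shell command to move; the robot and the scene stay as the last step left them, time stands still between calls to the robot, and variables do not carry over. Pictures are saved under pics/ and viewed, at most 10 in all, crops included, and the job is handed in when it is done.

```bash
mkdir -p pics; ls; cat > h.py <<'E'
import numpy as np,cv2
from station import env,cams,spotter
def ray(name,px,st=None):
    m=cams.camera_model(name)
    d=np.array([(px[0]-m['cx'])/m['fx'],(px[1]-m['cy'])/m['fy'],1.])
    if 'rvec' in m:
        R=cv2.Rodrigues(np.array(m['rvec'],float))[0];t=np.array(m['tvec'],float).ravel()
        return -R.T@t,R.T@d
    T=np.array(m['T_tool_cam']);st=st or env.get_state();R=np.array(st['tcp_rot']).reshape(3,3);p=np.array(st['position'])
    return R@T[:3,3]+p,R@T[:3,:3]@d
def onz(name,px,z,st=None):
    o,d=ray(name,px,st);return o+d*(z-o[2])/d[2]
def tri(*rays):
    A=np.zeros((3,3));b=np.zeros(3)
    for o,d in rays:
        d=d/np.linalg.norm(d);P=np.eye(3)-np.outer(d,d);A+=P;b+=P@o
    x=np.linalg.solve(A,b)
    return x,[np.linalg.norm((np.eye(3)-np.outer(d,d)/(d@d))@(x-o)) for o,d in rays]
E
python3 - <<'E'
from h import *
for c in('scene','top'):
    im=cams.read_camera(c);cv2.imwrite(f'pics/{c}.png',im)
    for q in('flask','keeper_plate','mouth','seat','rest','pivot','lever_push','bar','tab'):
        r=spotter.tip_of(q,c)
        print(c,q,[(np.round(x['pixel'],1).tolist(),round(x['confidence'],2)) for x in r[:2]])
st=env.get_state();print(st['t'],st['position'],st['tcp_rot'])
a=cv2.imread('pics/scene.png');
E
```

```text
pics
scene flask [([269.5, 207.5], 0.81)]
scene keeper_plate [([270.5, 210.9], 0.49), ([267.6, 188.3], 0.3)]
scene mouth [([270.2, 208.3], 0.74), ([310.9, 371.1], 0.67)]
scene seat [([267.9, 212.1], 0.75)]
scene rest [([270.0, 213.7], 0.74)]
scene pivot [([264.2, 183.3], 0.57), ([406.4, 331.9], 0.35)]
scene lever_push [([266.3, 167.9], 0.73), ([270.3, 210.2], 0.54)]
scene bar [([268.7, 186.0], 0.74)]
scene tab [([263.2, 178.9], 0.45)]
top flask [([304.6, 214.2], 0.95)]
top keeper_plate [([287.3, 208.0], 0.57), ([293.4, 206.1], 0.47)]
top mouth [([292.3, 209.1], 0.58), ([296.2, 200.8], 0.54)]
top seat [([296.5, 205.7], 0.57)]
top rest [([286.1, 203.9], 0.81)]
top pivot [([318.0, 219.1], 0.58)]
top lever_push [([325.1, 216.6], 0.8)]
top bar [([296.3, 204.2], 0.61)]
top tab [([304.5, 205.9], 0.75), ([401.0, 243.0], 0.63)]
1.0 [223.4471064  610.39819225 231.30879333] [[-9.39056606e-01  3.43762540e-01  8.04625292e-05]
 [ 3.43762544e-01  9.39056607e-01  4.03775077e-05]
 [-6.16785951e-05  6.55767691e-05 -9.99999996e-01]]
```

View pics/scene.png

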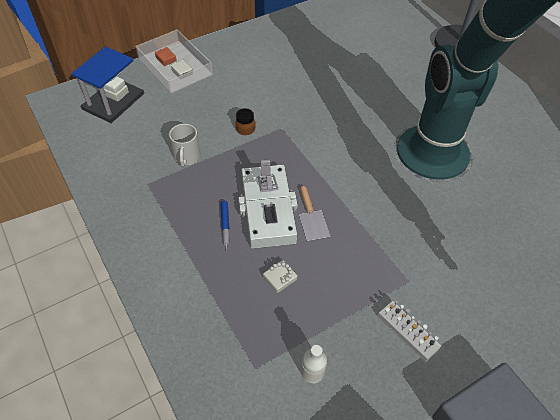

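View pics/top.png

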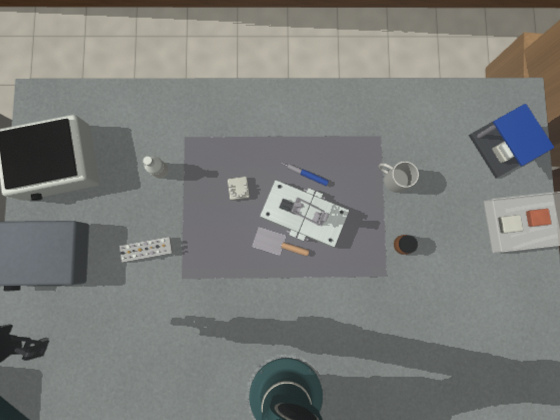

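The scene view shows the flask at about (269,207), with the keeper at (270,213) and the lever and loop at about (266,175). In the top view the flask is at (304,212) and the keeper at (288,206), towards image left. The bystanders lie close by: spatula (285,243) and handpiece (308,175).

```bash
python3 - <<'E'
from h import *
im=cv2.imread('pics/top.png')
cams.read_camera('top');cams.read_camera('scene')
m=spotter.outline_of('flask','top')[0]['mask'].astype(np.uint8)
r=cv2.minAreaRect(cv2.findContours(m,0,1)[0][0] if 0 else max(cv2.findContours(m,0,1)[0],key=cv2.contourArea))
b=cv2.boxPoints(r);P=np.array([onz('top',p,45) for p in b]);print(P.round(1),np.linalg.norm(P-np.roll(P,1,0),axis=1))
print('centre',P.mean(0))
for q in('rest','pivot','lever_push','bar','tab','mouth'):
    a=spotter.tip_of(q,'top');c=spotter.tip_of(q,'scene')
    if a and c: print(q,*[np.round(v,1) for v in tri(ray('top',a[0]['pixel']),ray('scene',c[0]['pixel']))])
for q in('cast','spatula','handpiece','mug','jar'):
    a=spotter.outline_of(q,'top')
    if a: print(q,onz('top',a[0]['pixel'],10).round(0))
print(cams.camera_model('wrist'))
E
```

```text
[[ 521.5  -56.5   45. ]
 [ 563.3  -81.1   45. ]
 [ 531.  -135.7   45. ]
 [ 489.5 -110.9   45. ]] [63.12526172 48.48099543 63.41717669 48.36663341]
centre [526.32097335 -96.0702996   45.        ]
rest [555.3  -9.2  60.1] [0.1 0.1]
pivot [519.1 -97.2 256.6] [36.3 36.3]
lever_push [ 509.8 -108.4  118.4] [6.2 6.2]
bar [547.7 -28.  142.7] [0.6 0.6]
tab [534.9 -49.8 154.7] [1.1 1.1]
mouth [549.3 -31.9  45.6] [2.4 2.4]
cast [612. 142.  10.]
spatula [432.  31.  10.]
handpiece [661. -85.  10.]
mug [ 645. -360.   10.]
jar [ 441. -367.   10.]
{'fx': 327.9342475062617, 'fy': 327.9342475062617, 'cx': 276.5540424820946, 'cy': 211.10818404535502, 'T_tool_cam': array([[ 2.67323959e-04, -9.58136694e-01, -2.86311025e-01,
         7.29326603e+01],
       [ 9.99999959e-01,  2.84302199e-04, -1.77304440e-05,
         3.46749016e-01],
       [ 9.83870432e-05, -2.86311009e-01,  9.58136732e-01,
        -1.42300886e+02],
       [ 0.00000000e+00,  0.00000000e+00,  0.00000000e+00,
         1.00000000e+00]])}
```

The manual's scale: shifts go in shares of 62.5 mm and turns go in shares of 90 degrees. Converting my numbers, 10.4 degrees / 90 = 0.1156.

```bash
python3 -m creep '0 0 0 0 0 0.1156;0 0 0 0 0 0.1156;0 0 0 0 0 0.1156;0 0 0 0 0 0.1156;0 0 0 0 0 0.1156;0 0 0 0 0 0.1156;0 0 0 0 0 0.1156;0 0 0 0 0 0.1156'
python3 -m creep '0 0 0 0 0 0.1111;-0.592 0.736 -0.032 0 0 0;-0.592 0.736 -0.032 0 0 0;-0.592 0.736 -0.032 0 0 0;-0.592 0.736 -0.032 0 0 0;-0.592 0.736 -0.032 0 0 0;-0.592 0.736 -0.032 0 0 0;-0.592 0.736 -0.032 0 0 0'
python3 -m creep '-0.592 0.736 -0.032 0 0 0;-0.592 0.736 -0.032 0 0 0;-0.592 0.736 -0.032 0 0 0;-0.592 0.736 -0.032 0 0 0;-0.592 0.736 -0.032 0 0 0;0 0 0 0 0 0;0 0 0 0 0 0'
python3 - <<'E'
from h import *
im=cams.read_camera('wrist');cv2.imwrite('pics/w1.png',im);s=env.get_state()
print(s['t'],s['position'].round(1),np.array(s['tcp_rot']).round(3).tolist(),np.round(s['joints'],1),s['ft_force'])
for q in('flask','keeper_plate','mouth','seat','rest','pivot','lever_push','bar','tab'):
    r=spotter.tip_of(q,'wrist')
    print(q,[(np.round(x['pixel'],1).tolist(),round(x['confidence'],2)) for x in r[:2]])
E
```

```text
t: 3.0
position: [223.3, 610.4, 231.3]
tcp_rot: [[0.236, 0.972, 0.0], [0.972, -0.236, 0.0], [0.0, -0.0, -1.0]]
ft_force: [-0.4, -0.3, 0.0]
gripper_width: 85.6
grasp_force: 0.0
t: 4.0
position: [417.4, 243.6, 245.8]
tcp_rot: [[0.395, 0.919, 0.001], [0.919, -0.395, 0.001], [0.001, 0.0, -1.0]]
ft_force: [1.9, 0.4, 1.3]
gripper_width: 85.2
grasp_force: 0.0
t: 4.88
position: [554.4, -15.4, 255.0]
tcp_rot: [[0.396, 0.918, -0.001], [0.918, -0.396, 0.0], [0.0, -0.001, -1.0]]
ft_force: [-0.8, 0.2, -0.5]
gripper_width: 85.6
grasp_force: 0.0
4.925 [554.3 -14.5 255. ] [[0.394, 0.919, -0.001], [0.919, -0.394, 0.001], [0.0, -0.001, -1.0]] [-33.9  18.2  39.6 106.  -13.3  60.5 -12.4] [ 0.16140974  0.48195299 -0.23616529]
flask [([275.5, 212.5], 0.75), ([271.2, 219.2], 0.65)]
keeper_plate [([275.1, 197.8], 0.74), ([273.7, 196.1], 0.59)]
mouth [([273.5, 192.1], 0.94)]
seat [([272.3, 200.2], 0.61), ([273.0, 193.2], 0.36)]
rest [([272.4, 174.1], 0.83)]
pivot [([275.6, 271.1], 0.71)]
lever_push [([274.3, 305.2], 0.97)]
bar [([268.1, 219.6], 0.76)]
tab [([274.8, 252.2], 0.83), ([270.5, 198.2], 0.18)]
```

View pics/w1.png

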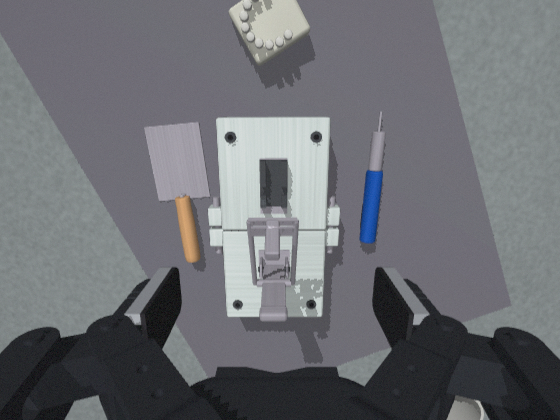

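The wrist view is well aligned with the flask. The deck corners are about (217,118), (329,118), (229,317) and (324,316), the dark keeper spans rows 158–207, the bar is at row 221, and the lever tip is at (273,318).

```bash
cat >> h.py <<'E'
def flask():
    F=np.load('F.npz');return F['c'],F['R']
def w2f(p):
    c,R=flask();return R.T@(np.array(p)-c)
def f2w(p):
    c,R=flask();return R@np.array(p,float)+c
def pix(name,p,st=None):
    m=cams.camera_model(name);T=np.array(m['T_tool_cam']);st=st or env.get_state()
    R=np.array(st['tcp_rot']).reshape(3,3)
    q=T[:3,:3].T@(R.T@(np.array(p)-st['position'])-T[:3,3]);return np.array([m['fx']*q[0]/q[2]+m['cx'],m['fy']*q[1]/q[2]+m['cy']])
E
python3 - <<'E'
from h import *
im=cv2.imread('pics/w1.png')
P=np.array([onz('wrist',p,45) for p in [(217,118),(329,118),(229,317),(324,316)]])
print(P.round(1))
far=P[:2].mean(0);near=P[2:].mean(0);print(np.linalg.norm(far-near),np.linalg.norm(P[0]-P[1]),np.linalg.norm(P[2]-P[3]))
x=(far-near);x/=np.linalg.norm(x);y=(P[0]-P[1]);y/=np.linalg.norm(y);yx=np.array([y[1],-y[0],0])
x=(x*2+yx);x/=np.linalg.norm(x)
R=np.column_stack([x,[-x[1],x[0],0],[0,0,1]]);c=P.mean(0);c[2]=0
np.savez('F.npz',c=c,R=R);print(c,np.degrees(np.arctan2(x[1],x[0])))
for n in('tab','bar','lever_push','mouth','rest','pivot'):
    pass
for z in (45,59.5): print(z,[w2f(onz('wrist',(273,r),z)).round(1).tolist() for r in(158,207)])
for q,f in dict(pivot=(-45,0,61),mouth=(41.5,0,59.5),rest=(59.5,0,59.5),restend=(73,0,59.5)).items(): print(q,pix('wrist',f2w(f)).round(1))
# bar/tab on plane y=0
for q,p in dict(bar=(273,222),tabnet=(274.8,252.2),push=(274.3,305)).items():
    o,d=ray('wrist',p);c_,R=flask();o=R.T@(o-c_);d=R.T@d;print(q,o.round(1),(d/abs(d[2])).round(3))
g=cv2.resize(im[145:325,200:350],None,fx=3.3,fy=3.3,interpolation=cv2.INTER_CUBIC);cv2.imwrite('pics/w1c.png',g)
E
```

```text
[[ 525.    71.8   45. ]
 [ 631.4   26.    45. ]
 [ 433.3 -147.9   45. ]
 [ 542.3 -193.1   45. ]]
237.2548006367205 115.87792430920379 118.01923741214688
[533.01388923 -60.78748112   0.        ] 67.32691288844354
45 [[77.4, 1.1, 45.0], [22.9, 1.9, 45.0]]
59.5 [[79.3, 0.9, 59.5], [27.0, 1.6, 59.5]]
pivot [275.3 268.6]
mouth [274.4 193.8]
rest [274.2 177.1]
restend [274.  164.1]
bar [123.7  -3.4 397.7] [-0.336  0.015 -1.   ]
tabnet [123.7  -3.4 397.7] [-0.441  0.011 -1.   ]
push [123.7  -3.4 397.7] [-0.641  0.015 -1.   ]
```

View pics/w1c.png

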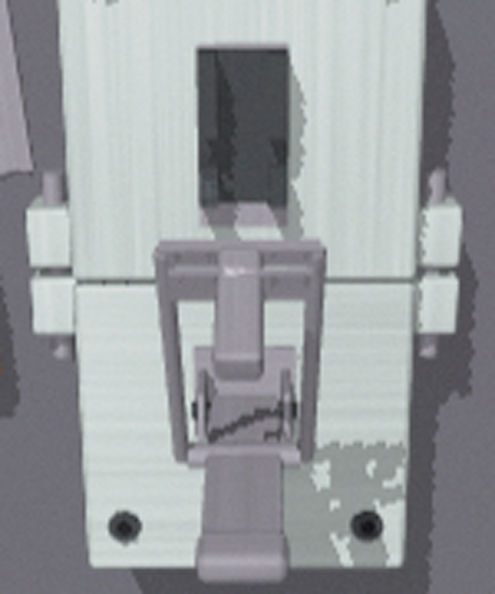

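The crop shows the loop raised, with its tab in mid-gap, and the keeper spanning crop rows 45–205. From the rays I estimate lever ≈ 1.42 rad, loop elevation ≈ 29° and the bar at (34,132) in the flask's frame. The next step is to tilt the tool by 29° and go to a pre-grasp pose along the tab's axis.

```bash
cat >> h.py <<'E'
def go(tx,tz,tilt,ty=0,quiet=0):
    """flask-frame TCP target and tilt (deg): prints offset in the tool axes after turning to the tilt, and turn needed"""
    s=env.get_state();c,R=flask();M=R.T@np.array(s['tcp_rot']).reshape(3,3);a=np.radians(tilt)
    Z=np.array([np.sin(a),0,-np.cos(a)]);Y=np.array([0,-1.,0]);G=np.column_stack([np.cross(Y,Z),Y,Z])
    rv=np.degrees(cv2.Rodrigues(M.T@G)[0].ravel());d=np.array([tx,ty,tz])-w2f(s['position'])
    print('t',round(s['t'],2),'tcp',w2f(s['position']).round(1),'turn',rv.round(1),'offs cur',(M.T@d).round(1),'offs after turn',(G.T@d).round(1),'F(flask)',(R.T@s['ft_force']).round(1),'w',round(s['gripper_width'],1))
    return
E
python3 -c "
from h import *
go(-2,197.6,29)"
```

```text
t 5.38 tcp [ 50.3  -2.5 255.3] turn [ 0.2 29.  -0.6] offs cur [-52.3  -2.   57.7] offs after turn [-73.7  -2.5  25.2] F(flask) [0.  0.  0.1] w 85.5
```

In the tool's units: -37 mm is -0.592, 12.5 mm is 0.2, 9.7 degrees / 90 = 0.1078.

```bash
python3 -m creep '0 0 0 0 0.1078 0;0 0 0 0 0.1078 0;0 0 0 0 0.1067 -0.0067;-0.592 -0.016 0.2 0 0 0;-0.592 -0.016 0.2 0 0 0;0 0 0 0 0 0;0 0 0 0 0 0' 60
python3 - <<'E'
from h import *
go(27.1,145.1,29)
s=env.get_state();im=cams.read_camera('wrist');cv2.imwrite('pics/w2.png',im)
for q in('tab','bar','mouth','rest','lever_push'):
    r=spotter.tip_of(q,'wrist')
    for x in r[:1]:
        o,d=ray('wrist',x['pixel'],s);c_,R=flask();o=R.T@(o-c_);d=R.T@d;d/=-d[2];print(q,np.round(x['pixel'],1),round(x['confidence'],2),o.round(1),d.round(3))
E
```

```text
t: 6.25
position: [533.5, -63.0, 198.2]
tcp_rot: [[0.335, 0.922, 0.191], [0.807, -0.386, 0.446], [0.485, 0.005, -0.874]]
ft_force: [0.1, 0.2, -0.4]
gripper_width: 60.2
grasp_force: 0.0
t 6.25 tcp [ -1.8  -1.3 198.2] turn [ 0.3 -0.   0.1] offs cur [-0.5 -1.6 60.5] offs after turn [-0.4 -1.3 60.5] F(flask) [ 0.2 -0.  -0.4] w 60.2
tab [275.2 240.5] 0.57 [ -6.8  -0.6 358.1] [ 0.127 -0.    -1.   ]
bar [271.2 221.8] 0.97 [ -6.8  -0.6 358.1] [ 0.185  0.012 -1.   ]
rest [269.7 223.5] 0.68 [ -6.8  -0.6 358.1] [ 0.18   0.017 -1.   ]
lever_push [268.2 355.1] 0.97 [ -6.8  -0.6 358.1] [-0.201  0.02  -1.   ]
```

View pics/w2.png

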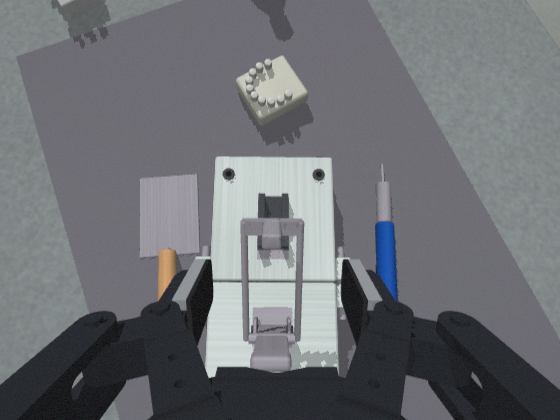

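The second wrist view shows the bar at (271,222) with the tab nearly end-on. Triangulation agrees with the estimate: bar ≈ (34,134), tab ≈ (18,160). I advance and grip.

In the tool's units: 20 mm is 0.32, -1.5 mm is -0.024.

```bash
python3 -m creep '0 -0.024 0.32 0 0 0;0 0 0.32 0 0 0;0 0 0.256 0 0 0;0 0 0 0 0 0;0 0 0 0 0 0' 40
python3 -m creep '0 0 0 0 0 0;0 0 0 0 0 0;0 0 0 0 0 0;0 0 0 0 0 0;0 0 0 0 0 0;0 0 0 0 0 0' 5
python3 - <<'E'
from h import *
go(27.1,145.1,29)
s=env.get_state();im=cams.read_camera('wrist');cv2.imwrite('pics/w3.png',im)
E
```

```text
t: 7.18
position: [542.2, -38.4, 148.5]
tcp_rot: [[0.337, 0.922, 0.191], [0.807, -0.387, 0.445], [0.485, 0.004, -0.875]]
ft_force: [0.2, 0.0, 0.5]
gripper_width: 40.3
grasp_force: 0.0
t: 7.92
position: [542.0, -37.8, 148.7]
tcp_rot: [[0.336, 0.922, 0.191], [0.807, -0.387, 0.446], [0.485, 0.004, -0.874]]
ft_force: [-2.3, 1.8, 2.1]
gripper_width: 10.1
grasp_force: 59.6
t 7.92 tcp [ 24.7   0.5 148.7] turn [ 0.2 -0.   0.1] offs cur [0.4 0.5 4.3] offs after turn [0.4 0.5 4.3] F(flask) [0.8 2.8 2.1] w 10.1
```

View pics/w3.png

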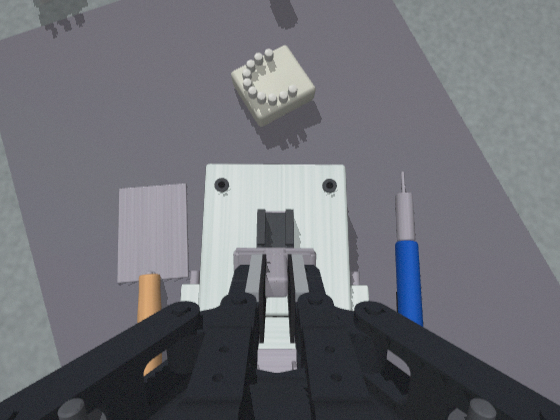

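The tab is gripped: opening 10 mm, grip force 60 N. Next I work out the swing down to a hover over the rest.

```bash
cat >> h.py <<'E'
def barof(th,ph): 
    p=np.array([-45-25*np.cos(th),61+25*np.sin(th)]);return p+95*np.array([np.cos(ph),np.sin(ph)])
def tcpof(b,ph,d): return np.array(b)+d*np.array([-np.sin(ph),np.cos(ph)])
E
python3 - <<'E'
from h import *
d=17.6;p0=tcpof(barof(1.45,np.radians(30)),np.radians(30),d);a0=29.;print(p0)
p0=np.array([24.7,148.7])
for i in range(1,6):
    th=1.45+(1.75-1.45)*i/5;ph=29-8*i
    b=barof(th,np.radians(ph));p=tcpof(b,np.radians(ph),d);v=p-p0;a=np.radians(a0)
    X=np.array([np.cos(a),np.sin(a)]);Z=np.array([np.sin(a),-np.cos(a)])
    print(th,ph,'bar',b.round(1),'tcp',p.round(1),'row',(v@X).round(1),(v@Z).round(1));p0=p;a0=ph
E
```

```text
[ 25.45984413 148.55987188]
1.51 21 bar [ 42.2 120. ] tcp [ 35.9 136.4] row 3.8 16.1
1.57 13 bar [ 47.5 107.4] tcp [ 43.6 124.5] row 2.9 13.9
1.63 5 bar [51.1 94.2] tcp [ 49.6 111.8] row 3.0 13.8
1.69 -3 bar [52.8 80.9] tcp [53.8 98.4] row 3.0 13.7
1.75 -11 bar [52.7 67.5] tcp [56.1 84.7] row 3.0 13.5
```

In the tool's units: 8 mm is 0.128, 7 mm is 0.112, -4 degrees / 90 = -0.0444.

```bash
python3 -m creep '0.0304 0 0.128 0 -0.0444 0;0.0272 0 0.128 0 -0.0444 0;0.024 0 0.112 0 -0.0444 0;0.024 0 0.112 0 -0.0444 0;0.024 0 0.112 0 -0.0444 0;0.024 0 0.112 0 -0.0444 0;0 0 0 0 0 0'
python3 -c "
from h import *
go(49.6,111.8,5)"
```

```text
t: 8.85
position: [551.3, -15.6, 110.0]
tcp_rot: [[0.382, 0.923, 0.037], [0.92, -0.384, 0.078], [0.086, 0.004, -0.996]]
ft_force: [-2.5, -0.3, 3.0]
gripper_width: 9.9
grasp_force: 59.8
t 8.85 tcp [ 48.8   0.6 110. ] turn [0.2 0.1 0.1] offs cur [ 1.   0.6 -1.7] offs after turn [ 1.   0.6 -1.7] F(flask) [-1.2  2.2  3. ] w 9.9
```

In the tool's units: 6 mm is 0.096, 5 mm is 0.08, -4 degrees / 90 = -0.0444.

```bash
python3 -m creep '0.032 0 0.096 0 -0.0444 0;0.032 0 0.096 0 -0.0444 0;0.024 0 0.08 0 -0.0444 0;0.024 0 0.08 0 -0.0444 0;0 0 0 0 0 0;0 0 0 0 0 0'
python3 - <<'E'
from h import *
go(56.1,84.7,-11)
s=env.get_state();im=cams.read_camera('wrist');cv2.imwrite('pics/w4.png',cv2.resize(im[120:330,140:420],None,fx=2.5,fy=2.5,interpolation=cv2.INTER_CUBIC))
for q in('bar','mouth','rest','seat'):
    for x in spotter.tip_of(q,'wrist')[:1]: print(q,np.round(x['pixel'],1),round(x['confidence'],2),w2f(onz('wrist',x['pixel'],59.5,s)).round(1))
print(w2f(onz('wrist',(276,207),59.5,s)))
for z in(45,59.5):
  for xx in(70,75,80): print(z,xx,pix('wrist',f2w((xx,0,z)),s).round(1))
E
```

```text
t: 9.6
position: [553.7, -10.6, 88.6]
tcp_rot: [[0.382, 0.921, -0.07], [0.905, -0.389, -0.175], [-0.189, 0.004, -0.982]]
ft_force: [-1.4, 2.1, -1.7]
gripper_width: 10.1
grasp_force: 59.3
t 9.6 tcp [54.2  0.3 88.6] turn [ 0.2 -0.1 -0.2] offs cur [2.6 0.2 3.4] offs after turn [2.6 0.3 3.4] F(flask) [ 1.4  2.1 -1.7] w 10.1
bar [269.9 249.5] 0.92 [47.8  3.9 59.5]
mouth [272.4 258.6] 0.78 [41.5  2.5 59.5]
rest [271.9 253.5] 0.48 [45.   2.8 59.5]
seat [274.1 260. ] 0.92 [40.5  1.6 59.5]
[74.80956236  0.33407153 59.5       ]
45 70 [276.6 203.1]
45 75 [276.5 195.2]
45 80 [276.5 187.1]
59.5 70 [276.7 215. ]
59.5 75 [276.6 206.7]
59.5 80 [276.6 198.1]
```

View pics/w4.png

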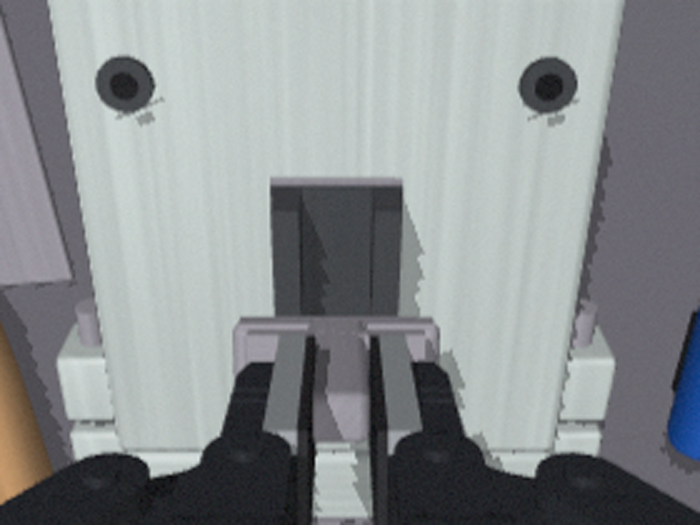

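The crop shows the bar centred over the fork's rails (crop column 336 for both). The keeper's far end is at crop row 186. I lower gently onto the rest.

In the tool's units: 2 mm is 0.032, 1.5 mm is 0.024, -1 degrees / 90 = -0.0111.

```bash
python3 -m creep '0.0192 0 0.032 0 -0.0111 0;0.0192 0 0.032 0 -0.0111 0;0.0128 0 0.024 0 -0.0111 0;0 0 0 0 0 0'
python3 -c "
from h import *
go(56.3,80.6,-14)"
python3 -m creep '0.0064 0 0.016 0 0 0;0 0 0 0 0 0'
python3 -m creep '0 0 0.016 0 0 0;0 0 0 0 0 0'
python3 -c "
from h import *
go(56.3,80.6,-14)"
```

```text
t: 10.35
position: [554.6, -8.9, 82.6]
tcp_rot: [[0.376, 0.922, -0.091], [0.894, -0.386, -0.227], [-0.244, 0.004, -0.97]]
ft_force: [-4.2, -0.5, 3.2]
gripper_width: 10.0
grasp_force: 59.7
t 10.35 tcp [56.2  0.1 82.6] turn [ 0.2  0.1 -0.1] offs cur [0.6 0.1 1.9] offs after turn [0.6 0.1 1.9] F(flask) [-2.1  3.7  3.2] w 10.0
t: 10.6
position: [554.7, -8.8, 82.3]
tcp_rot: [[0.377, 0.922, -0.091], [0.894, -0.387, -0.225], [-0.243, 0.004, -0.97]]
ft_force: [-6.1, 0.1, 9.8]
gripper_width: 9.8
grasp_force: 60.5
t: 10.85
position: [554.9, -8.8, 82.1]
tcp_rot: [[0.377, 0.922, -0.09], [0.894, -0.387, -0.224], [-0.242, 0.004, -0.97]]
ft_force: [-7.8, 1.2, 17.6]
gripper_width: 10.0
grasp_force: 61.4
t 10.85 tcp [56.3 -0.1 82.1] turn [ 0.2 -0.  -0.2] offs cur [ 0.3 -0.1  1.5] offs after turn [ 0.3 -0.1  1.5] F(flask) [-1.9  7.6 17.6] w 10.0
```

Contact at about 17 N. I ease off to about 9 N, centre in y, and slide towards the mouth.

In the tool's units: -1 mm is -0.016, 0.24 mm is 0.0038.

```bash
python3 -m creep '0 -0.0096 -0.0144 0 0 0;-0.016 0 0.0038 0 0 0;0 0 0 0 0 0'
python3 -m creep '-0.016 0 0.0038 0 0 0;0 0 0 0 0 0'
python3 -c "
from h import *
go(56.3,80.6,-14)"
python3 -m creep '-0.016 0 0.0038 0 0 0;0 0 0 0 0 0'
python3 -c "
from h import *
go(56.3,80.6,-14)"
```

```text
t: 11.22
position: [554.6, -8.9, 82.3]
tcp_rot: [[0.376, 0.922, -0.089], [0.895, -0.387, -0.224], [-0.241, 0.005, -0.971]]
ft_force: [-4.0, -0.2, 9.3]
gripper_width: 10.2
grasp_force: 60.5
t: 11.48
position: [554.6, -9.0, 82.4]
tcp_rot: [[0.376, 0.922, -0.088], [0.895, -0.386, -0.223], [-0.24, 0.005, -0.971]]
ft_force: [-3.8, 3.1, 9.0]
gripper_width: 10.1
grasp_force: 60.6
t 11.47 tcp [56.2  0.  82.4] turn [ 0.3 -0.1 -0.1] offs cur [0.6 0.  1.7] offs after turn [0.6 0.  1.7] F(flask) [1.4 4.7 9. ] w 10.1
t: 11.72
position: [554.6, -9.2, 82.4]
tcp_rot: [[0.376, 0.923, -0.087], [0.895, -0.386, -0.223], [-0.239, 0.006, -0.971]]
ft_force: [-3.0, 4.6, 8.8]
gripper_width: 9.5
grasp_force: 60.6
t 11.72 tcp [55.9 -0.1 82.4] turn [ 0.3 -0.2 -0.1] offs cur [ 0.8 -0.1  1.6] offs after turn [ 0.8 -0.1  1.6] F(flask) [3.1 4.5 8.8] w 9.5
```

In the tool's units: -1.5 mm is -0.024, 0.3 mm is 0.0048.

```bash
python3 -m creep '-0.024 0 0.0048 0 0 0;0 0 0 0 0 0'
python3 -c "
from h import *
go(56.3,80.6,-14)"
python3 -m creep '-0.024 0 0.0048 0 0 0;0 0 0 0 0 0'
python3 -c "
from h import *
go(56.3,80.6,-14)"
```

```text
t: 11.98
position: [554.6, -9.6, 82.4]
tcp_rot: [[0.375, 0.923, -0.086], [0.896, -0.385, -0.222], [-0.238, 0.006, -0.971]]
ft_force: [-2.2, 6.0, 8.8]
gripper_width: 10.0
grasp_force: 60.6
t 11.97 tcp [55.5 -0.2 82.4] turn [ 0.4 -0.3 -0.1] offs cur [ 1.2 -0.2  1.6] offs after turn [ 1.2 -0.2  1.6] F(flask) [4.7 4.3 8.8] w 10.0
t: 12.22
position: [554.5, -10.2, 82.5]
tcp_rot: [[0.375, 0.923, -0.085], [0.896, -0.384, -0.221], [-0.236, 0.007, -0.972]]
ft_force: [-2.0, 8.3, 8.8]
gripper_width: 9.8
grasp_force: 60.6
t 12.22 tcp [55.  -0.3 82.5] turn [ 0.4 -0.3 -0. ] offs cur [ 1.7 -0.3  1.5] offs after turn [ 1.8 -0.3  1.5] F(flask) [6.9 5.  8.8] w 9.8
```

In the tool's units: -1 mm is -0.016, -0.5 mm is -0.008.

```bash
python3 -m creep '0 -0.008 -0.008 0 0 0;-0.016 0 0.0038 0 0 0;0 0 0 0 0 0'
python3 -c "
from h import *
go(56.3,80.6,-14)"
python3 -m creep '-0.024 0 0.0058 0 0 0;0 0 0 0 0 0'
python3 -c "
from h import *
go(56.3,80.6,-14)"
python3 -m creep '-0.024 0 0.0058 0 0 0;0 0 0 0 0 0'
python3 -c "
from h import *
go(56.3,80.6,-14)"
```

```text
t: 12.6
position: [553.5, -11.4, 82.6]
tcp_rot: [[0.375, 0.923, -0.085], [0.896, -0.384, -0.222], [-0.237, 0.007, -0.971]]
ft_force: [-1.2, 6.3, 4.9]
gripper_width: 10.5
grasp_force: 60.1
t 12.6 tcp [53.5  0.1 82.6] turn [ 0.4 -0.3 -0. ] offs cur [3.2 0.1 1.3] offs after turn [3.2 0.1 1.3] F(flask) [5.3 3.6 4.9] w 10.5
t: 12.85
position: [552.4, -13.4, 82.3]
tcp_rot: [[0.375, 0.923, -0.086], [0.896, -0.385, -0.222], [-0.238, 0.006, -0.971]]
ft_force: [0.1, 4.9, 1.3]
gripper_width: 10.2
grasp_force: 59.7
t 12.85 tcp [51.2  0.4 82.3] turn [ 0.4 -0.2 -0. ] offs cur [5.3 0.4 0.4] offs after turn [5.3 0.4 0.4] F(flask) [4.6 1.8 1.3] w 10.2
t: 13.1
position: [550.6, -16.8, 82.1]
tcp_rot: [[0.376, 0.922, -0.088], [0.895, -0.386, -0.224], [-0.241, 0.005, -0.97]]
ft_force: [0.8, 3.3, 1.0]
gripper_width: 10.1
grasp_force: 59.6
t 13.1 tcp [47.3  0.7 82.1] turn [ 0.3 -0.  -0.1] offs cur [ 9.1  0.7 -0.7] offs after turn [ 9.1  0.7 -0.7] F(flask) [3.3 0.5 1. ] w 10.1
```

In the tool's units: 0.7 mm is 0.0112.

```bash
python3 -m creep '0 0 0.0112 0 0 0;0 0 0.0112 0 0 0;0 0 0 0 0 0'
python3 -c "
from h import *
go(56.3,80.6,-14)"
```

```text
t: 13.48
position: [550.5, -17.2, 81.3]
tcp_rot: [[0.376, 0.922, -0.089], [0.895, -0.387, -0.224], [-0.241, 0.005, -0.971]]
ft_force: [-0.8, 5.4, 7.0]
gripper_width: 10.1
grasp_force: 60.5
t 13.47 tcp [46.9  0.6 81.3] turn [ 0.3 -0.1 -0.1] offs cur [ 9.3  0.6 -1.5] offs after turn [ 9.3  0.6 -1.5] F(flask) [4.6 2.8 7. ] w 10.1
```

In the tool's units: -1 mm is -0.016, 0.24 mm is 0.0038.

```bash
python3 -m creep '-0.016 0 0.0038 0 0 0;0 0 0 0 0 0'
python3 -c "
from h import *
go(56.3,80.6,-14)"
python3 -m creep '-0.016 0 0.0038 0 0 0;0 0 0 0 0 0'
python3 - <<'E'
from h import *
go(56.3,80.6,-14)
s=env.get_state();im=cams.read_camera('wrist');cv2.imwrite('pics/w5.png',cv2.resize(im[150:310,180:380],None,fx=3.5,fy=3.5,interpolation=cv2.INTER_CUBIC))
E
```

```text
t: 13.72
position: [550.5, -17.4, 81.4]
tcp_rot: [[0.376, 0.922, -0.088], [0.895, -0.386, -0.223], [-0.24, 0.005, -0.971]]
ft_force: [-0.3, 7.3, 7.0]
gripper_width: 10.1
grasp_force: 60.5
t 13.72 tcp [46.8  0.6 81.4] turn [ 0.3 -0.1 -0.1] offs cur [ 9.4  0.6 -1.5] offs after turn [ 9.4  0.6 -1.6] F(flask) [6.6 3.  7. ] w 10.1
t: 13.98
position: [550.4, -17.9, 81.5]
tcp_rot: [[0.376, 0.923, -0.087], [0.895, -0.386, -0.223], [-0.239, 0.006, -0.971]]
ft_force: [0.5, 8.6, 8.7]
gripper_width: 9.7
grasp_force: 60.6
t 13.97 tcp [46.3  0.4 81.5] turn [ 0.3 -0.2 -0.1] offs cur [10.   0.4 -1.5] offs after turn [10.   0.4 -1.6] F(flask) [8.1 2.8 8.7] w 9.7
```

View pics/w5.png

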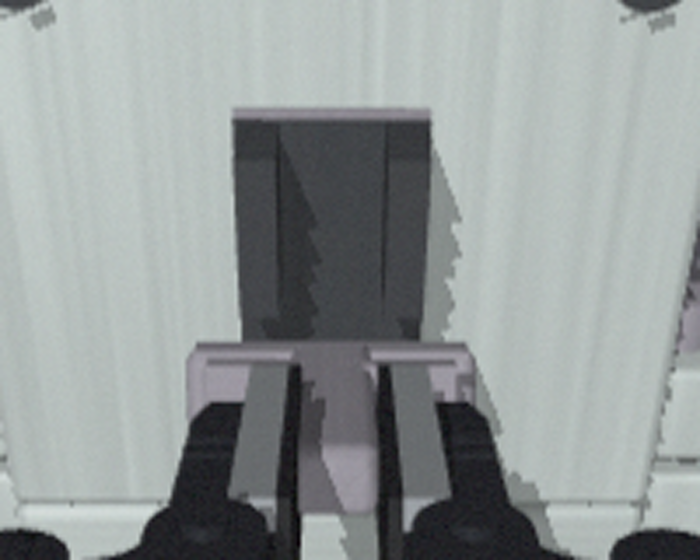

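The crop shows the keeper's far end face (crop rows 118–160) and the top of its rails from row 160. The bar's far edge is at row 345.

```bash
python3 - <<'E'
from h import *
s=env.get_state()
for r,z in((195.7,59.5),(183.7,45),(183.7,46.5),(180.8,45),(248.6,62.5),(248.6,64.5)): print(r,z,w2f(onz('wrist',(276,r),z,s)).round(1))
m=s['position'];print(s['wrist_torque'])
# deck far edge check against calibration: joint y screws in full image
im=cams.read_camera('wrist');cv2.imwrite('pics/w5f.png',im)
g=cv2.cvtColor(im,cv2.COLOR_BGR2GRAY).astype(float)
c=g[:,265:290].mean(1);print([(r,int(c[r])) for r in range(60,200,4)])
for f in(120,91): print(f,pix('wrist',f2w((f,0,45)),s))
E
```

```text
195.7 59.5 [76.4  0.5 59.5]
183.7 45 [75.9  0.5 45. ]
183.7 46.5 [76.6  0.5 46.5]
180.8 45 [77.6  0.5 45. ]
248.6 62.5 [46.3  0.6 62.5]
248.6 64.5 [47.8  0.6 64.5]
[ 1.61660862  0.04654927 -0.15562146]
[(60, 102), (64, 102), (68, 103), (72, 103), (76, 103), (80, 102), (84, 153), (88, 155), (92, 157), (96, 156), (100, 200), (104, 193), (108, 192), (112, 192), (116, 192), (120, 192), (124, 193), (128, 193), (132, 193), (136, 192), (140, 193), (144, 193), (148, 193), (152, 193), (156, 192), (160, 192), (164, 192), (168, 192), (172, 192), (176, 192), (180, 173), (184, 88), (188, 68), (192, 68), (196, 67)]
120 [276.90994051  97.40423477]
91 [276.88636239 156.77020227]
```

By image the keeper sits about +3.5 mm, so the true mouth is near x ≈ 44.5–45. The bar has sunk about 1 mm and bears on the lip edge, so I back off towards +x while lightly pressed.

In the tool's units: 2 mm is 0.032, -0.5 mm is -0.008.

```bash
python3 -m creep '0.032 0 -0.008 0 0 0;0 0 0 0 0 0'
python3 -c "
from h import *
go(56.3,80.6,-14)"
python3 -m creep '0.024 0 -0.0058 0 0 0;0 0 0 0 0 0'
python3 -c "
from h import *
go(56.3,80.6,-14)"
python3 -m creep '0.024 0 -0.0058 0 0 0;0 0 0 0 0 0'
python3 -c "
from h import *
go(56.3,80.6,-14)"
```

```text
t: 14.32
position: [550.4, -17.9, 81.5]
tcp_rot: [[0.377, 0.922, -0.089], [0.894, -0.387, -0.225], [-0.242, 0.005, -0.97]]
ft_force: [0.1, 4.8, 7.2]
gripper_width: 10.2
grasp_force: 60.4
t 14.32 tcp [46.3  0.5 81.5] turn [ 0.3 -0.  -0.2] offs cur [ 9.9  0.4 -1.6] offs after turn [ 9.9  0.5 -1.6] F(flask) [4.5 1.8 7.2] w 10.2
t: 14.58
position: [550.5, -17.8, 81.4]
tcp_rot: [[0.377, 0.922, -0.09], [0.894, -0.388, -0.226], [-0.243, 0.005, -0.97]]
ft_force: [-0.7, 3.1, 7.0]
gripper_width: 10.3
grasp_force: 60.3
t 14.57 tcp [46.4  0.5 81.4] turn [ 0.3  0.1 -0.2] offs cur [ 9.8  0.4 -1.6] offs after turn [ 9.8  0.5 -1.6] F(flask) [2.6 1.8 7. ] w 10.3
t: 14.82
position: [550.6, -17.3, 81.4]
tcp_rot: [[0.378, 0.922, -0.091], [0.893, -0.388, -0.227], [-0.245, 0.005, -0.97]]
ft_force: [-1.1, -0.1, 5.4]
gripper_width: 10.0
grasp_force: 60.1
t 14.82 tcp [46.9  0.5 81.4] turn [ 0.2  0.2 -0.2] offs cur [ 9.3  0.5 -1.5] offs after turn [ 9.3  0.5 -1.5] F(flask) [-0.6  1.   5.4] w 10.0
```

The manual's scale: shifts go in shares of 62.5 mm and turns go in shares of 90 degrees. Converting my numbers, 0.7 mm is 0.0112, 0.1 mm is 0.0016.

```bash
for i in 1; do python3 -m creep '0.0112 0 0.0016 0 0 0;0 0 0 0 0 0'|grep -E 'pos|force: \['
python3 -m creep '0.0112 0 0.0016 0 0 0;0 0 0 0 0 0'|grep -E 'pos|force: \['
python3 -m creep '0.0112 0 0.0016 0 0 0;0 0 0 0 0 0'|grep -E 'pos|force: \['
done
python3 -c "
from h import *
go(56.3,80.6,-14)"
```

```text
position: [550.6, -17.3, 81.3]
ft_force: [-2.3, -2.3, 7.0]
position: [550.7, -17.2, 81.2]
ft_force: [-2.7, -2.6, 8.9]
position: [550.7, -17.1, 81.1]
ft_force: [-4.2, -3.1, 10.2]
t 15.57 tcp [47.1  0.5 81.1] turn [ 0.2  0.3 -0.3] offs cur [ 9.   0.4 -1.8] offs after turn [ 9.   0.5 -1.8] F(flask) [-4.5  2.7 10.2] w 9.4
```

In the tool's units: -0.8 mm is -0.0128, 0.5 mm is 0.008.

```bash
python3 -m creep '0.008 0 -0.0128 0 0 0;0 0 0 0 0 0'|grep -E 'pos|force: \['
python3 -m creep '0.0112 0 -0.0016 0 0 0;0 0 0 0 0 0'|grep -E 'pos|force: \['
python3 -m creep '0.0112 0 -0.0016 0 0 0;0 0 0 0 0 0'|grep -E 'pos|force: \['
python3 -c "
from h import *
go(56.3,80.6,-14)"
```

```text
position: [551.1, -14.9, 80.5]
ft_force: [-0.2, -4.0, -0.9]
position: [551.9, -12.5, 80.3]
ft_force: [-2.4, -5.5, 0.0]
position: [552.0, -12.4, 80.2]
ft_force: [-1.9, -6.2, -0.2]
t 16.32 tcp [51.9  1.2 80.2] turn [ 0.2  0.1 -0.2] offs cur [ 4.1  1.2 -1.4] offs after turn [ 4.1  1.2 -1.4] F(flask) [-6.5 -0.7 -0.2] w 10.2
```

In the tool's units: 1 mm is 0.016, -0.7 mm is -0.0112.

```bash
python3 -m creep '-0.0112 0 0.016 0 0 0;0 0 0 0 0 0'|grep -E 'pos|force: \['
python3 -m creep '-0.008 0 0.016 0 0 0;0 0 0 0 0 0'|grep -E 'pos|force: \['
python3 -c "
from h import *
go(56.3,80.6,-14)"
```

```text
position: [552.0, -12.5, 79.6]
ft_force: [-1.8, -4.5, 0.9]
position: [552.1, -12.5, 78.8]
ft_force: [-1.2, -3.8, 2.8]
t 16.82 tcp [51.9  1.  78.8] turn [ 0.2  0.  -0.1] offs cur [ 3.8  1.  -2.8] offs after turn [ 3.8  1.  -2.8] F(flask) [-4.  -0.4  2.8] w 10.2
```

In the tool's units: 1.9 mm is 0.0304, 0.6 mm is 0.0096, -1.7 degrees / 90 = -0.0189.

```bash
python3 -m creep '0.0096 0 0.0304 0 -0.0189 0;0 0 0 0 0 0'|grep -E 'pos|force: \['
python3 -m creep '0.0096 0 0.0304 0 -0.0189 0;0 0 0 0 0 0'|grep -E 'pos|force: \['
python3 -c "
from h import *
go(56.3,80.6,-18)"
```

```text
position: [552.0, -12.0, 76.3]
ft_force: [-0.9, -4.3, 1.6]
position: [552.1, -11.7, 74.2]
ft_force: [-0.5, -3.0, 0.2]
t 17.32 tcp [52.6  1.3 74.2] turn [ 0.2 -0.5 -0.1] offs cur [ 1.6  1.3 -7.2] offs after turn [ 1.5  1.3 -7.3] F(flask) [-3.  -0.7  0.2] w 9.9
```

Dropping in freely. I go on down to the floor.

In the tool's units: 1.9 mm is 0.0304, 0.6 mm is 0.0096, -1.7 degrees / 90 = -0.0189.

```bash
python3 -m creep '0.0096 0 0.0304 0 -0.0189 0;0 0 0 0 0 0'|grep -E 'pos|force: \['
python3 -m creep '0.0096 0 0.024 0 -0.0189 0;0 0 0 0 0 0'|grep -E 'pos|force: \['
python3 -m creep '0.0048 0 0.016 0 -0.0078 0;0 0 0 0 0 0'|grep -E 'pos|force: \['
python3 -c "
from h import *
go(56.3,80.6,-22)"
```

```text
position: [552.1, -11.7, 72.2]
ft_force: [0.0, -3.6, 0.4]
position: [552.1, -11.7, 70.7]
ft_force: [-0.3, -2.7, -0.3]
position: [552.1, -12.1, 70.0]
ft_force: [-0.4, -0.8, 0.8]
t 18.07 tcp [52.3  1.2 70. ] turn [ 0.2 -0.5 -0.1] offs cur [ -0.2   1.2 -11.4] offs after turn [ -0.3   1.2 -11.4] F(flask) [-0.9  0.   0.8] w 10.2
```

In the tool's units: 1 mm is 0.016, 0.3 mm is 0.0048.

```bash
python3 -m creep '0.0048 0 0.016 0 0 0;0 0 0 0 0 0'|grep -E 'pos|force: \['
python3 -m creep '0.0048 0 0.016 0 0 0;0 0 0 0 0 0'|grep -E 'pos|force: \['
python3 -c "
from h import *
go(56.3,80.6,-22)"
```

```text
position: [552.2, -12.1, 69.6]
ft_force: [-1.3, 1.0, 4.5]
position: [552.3, -12.1, 69.3]
ft_force: [-3.1, 2.5, 11.6]
t 18.57 tcp [52.4  0.9 69.3] turn [ 0.2 -0.6 -0.2] offs cur [ -0.5   1.  -11.9] offs after turn [ -0.6   0.9 -11.9] F(flask) [ 1.1  3.8 11.6] w 10.0
```

On the floor. I relax the press and draw back under the lip.

In the tool's units: -1.9 mm is -0.0304, -1.2 mm is -0.0192.

```bash
python3 -m creep '0 0 -0.0192 0 0 0;-0.0304 0 0.0112 0 0 0;-0.0304 0 0.0112 0 0 0;0 0 0 0 0 0'|grep -E 'pos|force: \['
python3 -m creep '-0.0224 0 0.008 0 0 0;-0.0224 0 0.008 0 0 0;0 0 0 0 0 0'|grep -E 'pos|force: \['
python3 -c "
from h import *
go(56.3,80.6,-22)"
```

```text
position: [552.2, -13.3, 69.5]
ft_force: [0.2, 5.2, 6.8]
position: [551.1, -15.9, 69.5]
ft_force: [0.4, 5.9, 5.6]
t 19.45 tcp [48.4  0.6 69.5] turn [ 0.3 -0.8 -0.1] offs cur [  3.4   0.7 -13.2] offs after turn [  3.2   0.6 -13.2] F(flask) [5.6 1.9 5.6] w 10.1
```

In the tool's units: -1.9 mm is -0.0304, -1.4 mm is -0.0224.

```bash
python3 -m creep '-0.0304 0 0.0096 0 0 0;-0.0224 0 0.008 0 0 0;0 0 0 0 0 0'|grep -E 'pos|force: \['
python3 -m creep '-0.0224 0 0.008 0 0 0;-0.0224 0 0.008 0 0 0;0 0 0 0 0 0'|grep -E 'pos|force: \['
python3 -c "
from h import *
go(56.3,80.6,-22)"
```

```text
position: [550.1, -18.2, 69.6]
ft_force: [1.8, 8.4, 6.4]
position: [550.1, -18.5, 69.6]
ft_force: [2.0, 12.6, 7.3]
t 20.2 tcp [45.6  0.6 69.6] turn [ 0.4 -1.   0. ] offs cur [  6.1   0.7 -14.1] offs after turn [  5.8   0.6 -14.2] F(flask) [12.4  3.   7.3] w 9.7
```

The bar met the wall under the lip (force stepped to 12 N after 6.8 mm of draw). I relax, release and retreat along the tool axis.

In the tool's units: 3 mm is 0.048, -1.3 mm is -0.0208.

```bash
python3 -m creep '0.048 0 -0.0208 0 0 0;0 0 0 0 0 0;0 0 0 0 0 0'|grep -E 'pos|force: \['
python3 -m creep '0 0 0 0 0 0;0 0 0 0 0 0;0 0 0 0 0 0;0 0 0 0 0 0' 36
python3 -m creep '0 0 -0.16 0 0 0;0 0 -0.32 0 0 0;0 0 -0.48 0 0 0;0 0 -0.64 0 0 0;0 0 -0.64 0 0 0;0 0 0 0 0 0'|grep -E 'pos|force: \['
python3 - <<'E'
from h import *
go(-30,180,-20)
s=env.get_state();im=cams.read_camera('wrist');cv2.imwrite('pics/w6.png',im)
for q in('bar','tab','lever_push','pivot'):
    for x in spotter.tip_of(q,'wrist')[:1]:
        o,d=ray('wrist',x['pixel'],s);c_,R=flask();o=R.T@(o-c_);d=R.T@d;d/=-d[2];print(q,np.round(x['pixel'],1),round(x['confidence'],2),o.round(1),d.round(3))
E
```

```text
position: [550.0, -18.4, 69.7]
ft_force: [2.0, 7.6, 3.3]
t: 21.08
position: [548.0, -21.9, 69.6]
tcp_rot: [[0.362, 0.922, -0.138], [0.857, -0.387, -0.34], [-0.367, 0.004, -0.93]]
ft_force: [0.4, -0.3, 0.3]
gripper_width: 35.9
grasp_force: 0.0
position: [569.8, 27.4, 202.9]
ft_force: [-0.1, -0.1, -0.9]
t 21.82 tcp [9.550e+01 1.000e-01 2.029e+02] turn [ 0.5  1.3 -0.1] offs cur [-108.7   -0.2   66.9] offs after turn [-1.101e+02  1.000e-01  6.440e+01] F(flask) [-0.1  0.  -0.9] w 36.1
bar [270.1 190.9] 0.79 [215.7   1.  309. ] [-0.685  0.015 -1.   ]
tab [270.8 186.8] 0.63 [215.7   1.  309. ] [-0.667  0.012 -1.   ]
lever_push [272.1 311.7] 0.91 [215.7   1.  309. ] [-1.429  0.013 -1.   ]
pivot [270.7 262.8] 0.85 [215.7   1.  309. ] [-1.069  0.017 -1.   ]
```

View pics/w6.png

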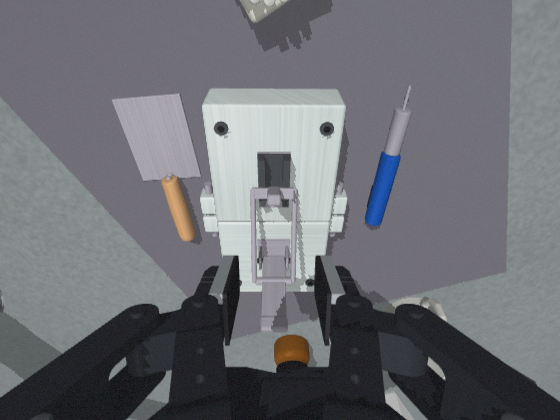

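The wrist view shows the bar seated at the keeper: (270,191) gives x ≈ 38.3, z ≈ 50, where the seat should be. The lever still stands at about 1.41 rad. Next: shut the fingers, move beside the lever and plan the push.

```bash
cat >> h.py <<'E'
def plan(a,pts,start=None):
    p0=w2f(env.get_state()['position'])[[0,2]] if start is None else np.array(start)
    t=np.radians(a);X=np.array([np.cos(t),np.sin(t)]);Z=np.array([np.sin(t),-np.cos(t)])
    for p in pts:
        v=np.array(p)-p0;print(np.round(p,1),'->',round(v@X,1),round(v@Z,1));p0=np.array(p)
E
python3 - <<'E'
from h import *
a=-21.3;t=np.radians(a);X=np.array([np.cos(t),np.sin(t)])
pts=[(-27,160),(-27,119)]
for th in(1.41,1.25,1.1,.95,.8,.65,.5,.38,.28,.18,.08,-.02):
    C=np.array([-45,61])+62*np.array([-np.cos(th),np.sin(th)])+3*np.array([np.sin(th),np.cos(th)])
    pts.append(C+11*X*(1 if th>.38 else (th/.38*2-1)))
plan(a,pts)
E
```

```text
[-27 160] -> -97.3 79.9
[-27 119] -> 14.9 38.2
[-41.7 118.7] -> -13.6 5.6
[-51.5 116.8] -> -8.4 5.3
[-60.2 113.6] -> -7.0 6.1
[-68.4 109.2] -> -6.0 7.1
[-75.8 103.6] -> -4.9 7.9
[-82.3  96.9] -> -3.6 8.6
[-87.7  89.4] -> -2.3 9.0
[-91.2  82.8] -> -0.9 7.4
[-98.9  79.1] -> -5.8 6.2
[-106.    75.3] -> -5.2 6.2
[-112.5   71.3] -> -4.6 6.1
[-118.4   67.2] -> -4.0 5.9
```

In the tool's units: -32.4 mm is -0.5184, 26.6 mm is 0.4256.

```bash
python3 -m creep '-0.5184 0 0.4256 0 0 0;-0.5184 0 0.4256 0 0 0;-0.5184 0 0.4256 0 0 0;0.12 0 0.304 0 0 0;0.12 0 0.304 0 0 0;0 0 0 0 0 0;0 0 0 0 0 0' 0
python3 -m creep '-0.1088 0 0.0448 0 0 0;-0.1088 0 0.0448 0 0 0;-0.1344 0 0.0848 0 0 0;0 0 0 0 0 0'
python3 -c "
from h import *
go(-51.5,116.8,-21.3)"
```

```text
t: 22.95
position: [522.1, -84.0, 120.5]
tcp_rot: [[0.36, 0.923, -0.138], [0.858, -0.386, -0.34], [-0.367, 0.005, -0.93]]
ft_force: [-0.2, -0.1, 0.3]
gripper_width: -0.1
grasp_force: 0.0
t: 23.45
position: [511.7, -107.9, 118.6]
tcp_rot: [[0.363, 0.922, -0.138], [0.857, -0.388, -0.339], [-0.366, 0.005, -0.93]]
ft_force: [0.2, 0.4, 0.3]
gripper_width: -0.0
grasp_force: 0.0
t 23.45 tcp [-51.7   1.5 118.6] turn [ 0.2  0.2 -0.3] offs cur [0.8 1.5 1.6] offs after turn [0.8 1.5 1.6] F(flask) [ 0.5 -0.   0.3] w -0.0
```

In the tool's units: 7.9 mm is 0.1264, 7.1 mm is 0.1136.

```bash
python3 -m creep '-0.112 0.016 0.0976 0 0 0;-0.096 0 0.1136 0 0 0;-0.0784 0 0.1264 0 0 0;0 0 0 0 0 0' | grep -E 'pos|force: \['
python3 -m creep '-0.0576 0 0.1376 0 0 0;-0.0368 0 0.144 0 0 0;-0.0144 0 0.1184 0 0 0;0 0 0 0 0 0' | grep -E 'pos|force: \['
python3 - <<'E'
from h import *
go(-91.2,82.8,-21.3)
s=env.get_state();im=cams.read_camera('wrist');cv2.imwrite('pics/w7.png',im)
for q in('bar','tab','lever_push','pivot'):
    for x in spotter.tip_of(q,'wrist')[:1]:
        o,d=ray('wrist',x['pixel'],s);c_,R=flask();o=R.T@(o-c_);d=R.T@d;d/=-d[2];print(q,np.round(x['pixel'],1),round(x['confidence'],2),o.round(1),d.round(3))
E
```

```text
position: [503.3, -130.6, 105.2]
ft_force: [0.5, 0.9, 3.3]
position: [497.5, -145.1, 84.5]
ft_force: [-0.2, 0.2, 1.3]
t 24.45 tcp [-91.5   0.3  84.5] turn [ 0.2  0.3 -0.2] offs cur [0.9 0.3 1.5] offs after turn [0.9 0.3 1.5] F(flask) [0.1 0.2 1.3] w -0.0
pivot [273.  165.7] 0.78 [ 29.3   0.4 190. ] [-0.586  0.01  -1.   ]
```

View pics/w7.png

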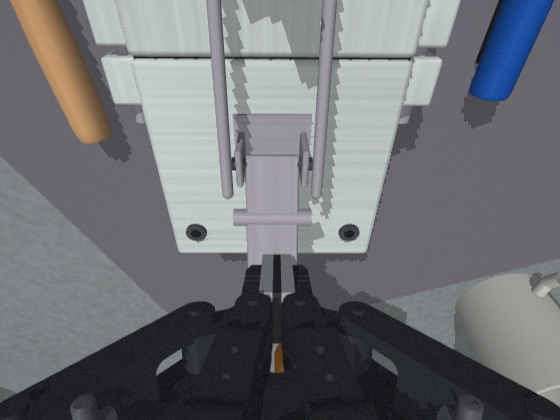

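The view shows the lever swung down under the fingers. The wires' ends have pulled away from the cross pin (rows 195 and 216), so the loop is hooked and stretching. I carry on home.

In the tool's units: 6.2 mm is 0.0992, -4 mm is -0.064.

```bash
python3 -m creep '-0.064 0 0.0992 0 0 0;-0.064 0 0.0992 0 0 0;0 0 0 0 0 0' | grep -E 'pos|force: \['
python3 -m creep '-0.048 0 0.0976 0 0 0;0 0 0 0 0 0' | grep -E 'pos|force: \['
python3 -c "
from h import *
go(-110,67,-21.3)"
```

```text
position: [492.2, -156.2, 75.7]
ft_force: [-0.2, -0.6, 0.9]
position: [490.3, -160.7, 71.1]
ft_force: [-1.0, 0.0, 0.6]
t 25.32 tcp [-108.6    0.9   71.1] turn [ 0.1  0.3 -0.2] offs cur [0.2 0.9 4.3] offs after turn [0.2 0.9 4.3] F(flask) [-0.4  0.9  0.6] w -0.1
```

In the tool's units: 3 mm is 0.048.

```bash
python3 -m creep '0 0 0.048 0 0 0;0 0 0 0 0 0' | grep -E 'pos|force: \['
python3 -m creep '0 0 0.032 0 0 0;0 0 0 0 0 0' | grep -E 'pos|force: \['
python3 -m creep '0 0 0.032 0 0 0;0 0 0 0 0 0' | grep -E 'pos|force: \['
python3 -c "
from h import *
go(-110,67,-21.3)"
```

```text
position: [490.5, -161.1, 68.4]
ft_force: [-0.1, -0.3, 0.4]
position: [490.7, -161.5, 66.8]
ft_force: [-0.2, 1.0, 1.9]
position: [490.8, -161.7, 65.9]
ft_force: [-2.5, 6.8, 14.4]
t 26.07 tcp [-109.4    0.    65.9] turn [ 0.2  0.1 -0.1] offs cur [-0.9  0.  -0.8] offs after turn [-0.9  0.  -0.8] F(flask) [ 5.3  4.9 14.4] w -0.0
```

In the tool's units: 2 mm is 0.032.

```bash
python3 -m creep '0 0 0.032 0 0 0;0 0 0 0 0 0' | grep -E 'pos|force: \['
python3 -m creep '0 0 -0.16 0 0 0;0 0 -0.48 0 0 0;0 0 -0.64 0 0 0;0 0 -0.8 0 0 0;0.32 0 -0.8 0 0 0;0 0 0 0 0 0;0 0 0 0 0 0' | grep -E 'pos|force: \['
python3 - <<'E'
from h import *
s=env.get_state();im=cams.read_camera('wrist');cv2.imwrite('pics/w8.png',im);print(s['t'])
for q in('bar','tab','lever_push','pivot'):
    for x in spotter.tip_of(q,'wrist')[:1]:
        o,d=ray('wrist',x['pixel'],s);c_,R=flask();o=R.T@(o-c_);d=R.T@d;d/=-d[2];print(q,np.round(x['pixel'],1),round(x['confidence'],2),o.round(1),d.round(3))
for n,f in dict(leverpush0=(-105,0,61),tip=(-121,0,64),tip15=(-45-76*np.cos(.15),0,64+76*np.sin(.15)),bar=(38.5,0,50),loopp=(-70,0,61)).items(): print(n,pix('wrist',f2w(f),s).round(1))
E
```

```text
position: [491.0, -161.9, 65.2]
ft_force: [-5.2, 12.0, 30.0]
position: [521.3, -84.9, 222.6]
ft_force: [-0.1, -0.3, -0.8]
27.2
bar [275.3  45.5] 0.93 [ 93.9   1.6 328.1] [-0.202  0.001 -1.   ]
tab [283.7  53.8] 0.56 [ 93.9   1.6 328.1] [-0.223 -0.022 -1.   ]
lever_push [275.2 200.4] 0.96 [ 93.9   1.6 328.1] [-0.736  0.004 -1.   ]
pivot [274.2 151. ] 0.74 [ 93.9   1.6 328.1] [-0.528  0.006 -1.   ]
leverpush0 [277.7 202.3]
tip [277.7 216.3]
tip15 [277.8 222.8]
bar [277.8  44.3]
loopp [277.7 172.7]
```

View pics/w8.png

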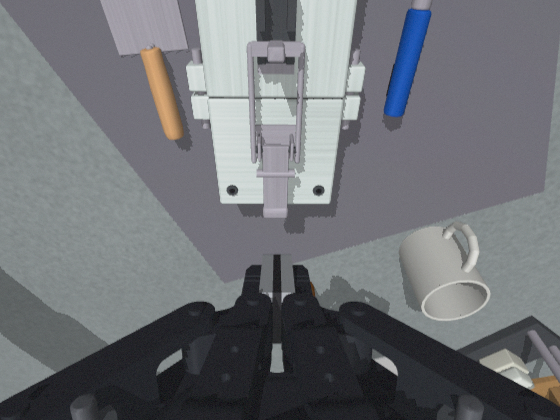

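The lever's tip is at row 216, as predicted for fully home (216.3). The bar is at row 45 (predicted 44.3), the wires are stretched off the pin, and the gripper is clear.

```bash
python3 -c "
from station import env
print(env.sign_off())"
```

```text
the job is handed in; nothing more can be done
None
```

I handed the job in at about 27 s of the 64 s limit. The last picture shows the bar hooked under the keeper's lip, the loop stretched and the lever fully home, but the hand-in printed no verdict. The highest wrist force I read while hooking was about 18 N, under the 30 N limit, and no contact with the bystanders was seen.

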